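# Close up the test kiln and start it

## Robot

A 7-joint arm with a two-finger parallel gripper is mounted at the origin on the work surface. World frame = base frame: x ahead of the robot, y to its left, z up, the work surface at z = 0. Lengths are in mm, angles in rad, forces in N, time in s.
With the tool pointing down it reaches from about 400 to 875 mm from the base axis. Payload 19.3 kg.
Tool frame: the origin (TCP) lies at the centre of the arm's flange, where the gripper is bolted on; the fingertips stand 173 mm ahead of it and the grasp point (between the pads) lies 155 mm ahead of it; z points along the fingers, y is the line along which they close (so a half turn about z gives the same grasp; the last joint's range is limited). The gripper opens to 85 mm and grips with 20 to 120 N. Pads are 22 mm wide; open, the fingers measure 114 mm over their backs; the gripper's body (76 mm by 85 mm) begins 54 mm behind the grasp point. The pads swing forward as they close: fully open they stand 13 mm farther back than shut.
Start: joints at [-1.25, 0.521, -0.036, 1.599, 0.021, 1.021, -0.113], TCP at [238.099, 577.865, 404.691] pointing down, gripper open.
Joint ranges: [-2.91, 2.91], [-0.3, 2.13], [-1.5, 1.42], [0.17, 2.43], [-1.26, 4.41], [0.16, 1.93], [-2.52, 2.52]. Speed limits (rad/s): [1.89, 1.89, 2.39, 2.39, 3.01, 3.01, 3.01].

## Interface

Orientations are given as a unit quaternion [w, x, y, z].
In Python, from rig import robot gives the robot as it stands.
- The arm moves only by the tool arm_command, never from a script. Its argument "rows" is a list of rows, each an object of numbers: "x", "y", "z": the shift along the tool's x, y, z in mm; "turn": the turn about the tool's z in rad; "claw": the gripper command: -1 is fully open, 1 is shut, values between are in proportion. In form: [{"x": .., "y": .., "z": .., "turn": .., "claw": ..}, ...]. A call has 1 to 5 rows; each row is the pose to reach, as a shift and turn from the pose commanded when the call began, along the tool's axes at that moment; what a row does not reach only later rows make up. A row lasts 1/10 s, in which the tool goes at most 50 mm and 8.59 degrees, less where a joint would pass 70% of its speed; a pose out of reach is approached as far as the arm can. A call with a gripper value outside its range is refused whole. The fingers move at their own pace and stop on an object; "newtons" is the grip in N (left out, the last holds). Time passes only in rows, so rows that repeat a pose let the fingers close. It gives the time, the measured TCP pose, the force, the opening and the grip force at its end, in the units of the state.
- robot.observe(): the state, without advancing time (a new reading comes with each control period).
- robot.camera(name): name is "scene" or "top" or "wrist"; returns a dict with "img" (420x560x3 uint8, red, green, blue), "z_map" (420x560 float32, mm along the optical axis (not along the pixel's ray), 0 where there is no reading), "K" (3x3 intrinsics, pixels), "k1" (the pictures are not rectified: a ray, as slopes to the right and down, at radius r is drawn at 1 + k1 r^2 times it, then the intrinsics apply), "extrinsics" (4x4, takes a point from camera to world coordinates); the wrist camera has in their place "tool_from_camera" (4x4, takes a point from camera to tool coordinates, whose origin is the TCP and whose axes are the flange's). Camera axes: x right, y down, z forward; pixel columns grow to the right and rows downward; lengths in mm; the calibration is good to about 2 mm. A picture is of the moment at which its call begins: read the wrist's pose just before it.
- robot.job_done(): hands the job in; it is judged then, once.
The state is a dict: "clock": time; "qpos": joint angles; "dq": joint speeds; "joint_torque": joint torques, N m; "eef_pos": TCP position; "eef_rot": TCP orientation; "force": force on the tool from outside, world axes, zero at the start; "moment": the same for the moment, N m; "finger_gap": finger opening in mm; "finger_force": force on a finger pad.
Only numpy, scipy, OpenCV 4.12 (cv2) and the standard library are available. Lean on these libraries where they do the work, as an engineer would, in place of code of your own. Each camera call takes 0.05 s, during which the arm holds its last target. There are 200 camera calls.

## Task

Close up the little kiln for firing: with the fingertips push its door fully shut and push the damper slide on its roof fully shut, and only after both are shut press the green start button on the control box all the way down and let it come back up. Pick nothing up, and leave the pots, jars and tools as they stand.

Things in the scene. Friction and masses are not known exactly. Their poses are not given: they have to be found in the camera images.
- kiln: Fixed blue bench kiln with a steel roof, 260 x 260 mm in plan, roof top 220 mm above the table. Origin: centre of its underside on the table. Its open front looks along its own -x; z is up. The chamber is 180 mm wide with 40 mm walls. Inside stands bisque_cup, on the roof kiln_post.
- door (a joint): Door opening angle, rad: 0 = shut against its stop, up to 1.6; starts 0.5 to 1.2. Blue panel 260 wide, 35 thick, from 20 to 220 mm above the table, hinged upright at the kiln's front edge on its own -y side; opening turns it anticlockwise seen from above. No latch or spring; it stays where it is left and needs about 3 N at door_push.
- door_hinge (a point): Point on the door's upright hinge axis, in the plane of its inner face, 175 mm above the table. Its axes turn with the door.
- door_push (a point): Point on the door's flat outer face, 180 mm from the hinge, 175 mm above the table (45 below the door's top). Turns with the door: x points square into the face, the way to push it shut; y runs from hinge to free edge; z up. A black upright bar handle, 35 mm off the face and 215 mm from the hinge, lies lower, 45 to 145 mm above the table.
- damper (a joint): Travel of the damper slide from shut, in m: 0 = shut over the vent, against its stop; up to 0.075 open. Starts 0.045 to 0.075 open. A steel plate 64 x 50 x 6 mm on the kiln roof that slides along the kiln's y axis, and shuts towards the kiln's -y; friction about 2 N, no spring.
- damper_tab (a point): Top centre of the red upright tab on the damper plate, 264 mm above the table. The tab is 44 mm along the kiln's x, 10 mm along the kiln's y, and stands 36 mm above the plate. Its axes are the kiln's: push its +y face towards -y to shut the damper.
- controller: Fixed grey control box, 100 x 140 x 50 mm tall, origin at the centre of its underside; carries the green button and a small display.
- start (a joint): Travel of the green start button in m: 0 = up, 0.006 = all the way down. A spring lifts it; fully down takes 5 N.
- start_top (a point): Centre of the top of the green button (30 mm across), pressed straight down.
- bisque_cup: Loose terracotta cup, 56 mm across, 60 tall, standing inside the kiln on its floor 60 mm above the table. Origin: centre of its underside.
- kiln_post: Loose white cylinder, 32 mm across, 50 tall, standing on the kiln roof towards the back. Origin: centre of its underside.
- glaze_jar: Loose blue jar with white cap, 64 mm across, 100 tall. Origin: centre of its underside.
- mug: Loose white mug, 76 mm across, 85 tall. Origin: centre of its underside.
- bowl: Loose terracotta bowl, 110 mm across, 50 tall. Origin: centre of its underside.
- brush: Loose brush, 180 mm long, lying flat on the table along its own x.
- palette_knife: Loose spatula-shaped palette knife, 200 mm long, lying flat along its own x.

How it is judged (in metres and radians):
On the way, in this order (a step that is already met when the one before it is completed fails the run):
1. the kiln door and the damper are both pushed fully shut (value of joint door below 0.03 rad and value of joint damper below 0.006 m), for 0.2 s.
2. the start button is pressed down (value of joint start above 0.004 m), for 0.05 s.
At the end, for the whole second after the job is handed in: The door is within 0.03 rad and the damper within 6 mm of shut, the start button has been pressed at least 4 mm and is up again (under 2 mm), and the loose things stand upright within 30 mm of where they were (all of step 1 and value of joint start below 0.002 m and distance of each of bisque_cup, kiln_post, glaze_jar, mug, bowl, brush, palette_knife from where it was at the start of the episode below 0.03 m and angle between each of bisque_cup, kiln_post, glaze_jar, mug, bowl's own z axis and vertical below 0.4 rad); the robot touches nothing.
It fails at once if the start button is pressed while the door or the damper is still open (value of joint start above 0.003 m and not (value of joint door below 0.03 rad and value of joint damper below 0.006 m)).
It fails at once if a pot, jar or tool is lifted, carried, shoved more than 30 mm or knocked over (distance of any of bisque_cup, kiln_post, glaze_jar, mug, bowl, brush, palette_knife from where it was at the start of the episode above 0.03 m or angle between any of bisque_cup, kiln_post, glaze_jar, mug, bowl's own z axis and vertical above 0.4 rad).
It also fails if it takes over 61 s, if anything falls off the work surface, if the arm or the gripper's body presses on something with over 40 N, if the wrist force passes 120 N, or if a joint passes its speed limit or range.

## Working session

There is one attempt and no reset: what is moved stays moved. The work goes in short steps, Python scripts to look and compute and a tool call to move; the robot and the scene stay as the last step left them, time stands still between calls to the robot, and variables do not carry over. Pictures are saved under pics/ and viewed, at most 10 in all, crops included, and the job is handed in when it is done.

Besides the shell and the picture viewer there is one more tool, called after "Emit:" as name([rows], argument=value, ...), one row to a line, values as JSON. arm_command: Moves the arm, as the interface text tells. Its arguments: {"type":"object","properties":{"rows":{"type":"array","items":{"type":"object","properties":{"x":{"type":"number"},"y":{"type":"number"},"z":{"type":"number"},"turn":{"type":"number"},"claw":{"type":"number"}}}},"newtons":{"type":"number"}},"required":["rows"]}

```bash
mkdir -p pics
cat > h.py <<'E'
import numpy as np, cv2
from rig import robot
def cloud(c,T):
    h,w=c["z_map"].shape; K=c["K"]; u,v=np.meshgrid(np.arange(w),np.arange(h))
    xd=(u-K[0,2])/K[0,0]; yd=(v-K[1,2])/K[1,1]; x,y=xd.copy(),yd.copy()
    for _ in range(8):
        f=1+c["k1"]*(x*x+y*y); x,y=xd/f,yd/f
    z=c["z_map"]; P=np.stack([x*z,y*z,z,np.ones_like(z)],-1)@np.array(T).T
    P=P[...,:3]; P[z<=0]=np.nan; return P
E
python3 - <<'E'
from h import *
s=robot.observe(); print({k:np.round(v,3) for k,v in s.items()})
for n in("scene","top"):
    c=robot.camera(n); cv2.imwrite(f"pics/{n}0.png",c["img"][...,::-1]); P=cloud(c,c["extrinsics"])
    np.savez(f"{n}0.npz",P=P,img=c["img"]); print(n,np.round(c["extrinsics"],2).tolist(),c["K"][0,0])
E
```

```text
{'clock': np.float64(0.0), 'qpos': array([-1.25 ,  0.522, -0.036,  1.6  ,  0.021,  1.021, -0.113]), 'dq': array([-0.   , -0.   ,  0.001, -0.002,  0.001,  0.001, -0.002]), 'joint_torque': array([ 1.0000e-03, -9.2708e+01,  1.9810e+00, -3.6993e+01,  1.8000e-02,
        8.0000e-03,  0.0000e+00]), 'eef_pos': array([238.055, 577.742, 404.148]), 'eef_rot': array([-0.   ,  0.194,  0.981, -0.001]), 'force': array([-0.222, -0.473, -0.36 ]), 'moment': array([-0.01 , -0.012,  0.051]), 'finger_force': np.float64(0.0), 'finger_gap': np.float64(85.473)}
scene [[-0.85, 0.43, -0.31, 885.67], [0.53, 0.69, -0.5, 475.21], [-0.0, -0.59, -0.81, 1021.01], [0.0, 0.0, 0.0, 1.0]] 393.5741600950823
top [[0.03, -0.99, 0.14, 396.55], [-1.0, -0.03, 0.01, -65.96], [-0.0, -0.14, -0.99, 1430.97], [0.0, 0.0, 0.0, 1.0]] 430.49278818148883
```

View pics/scene0.png

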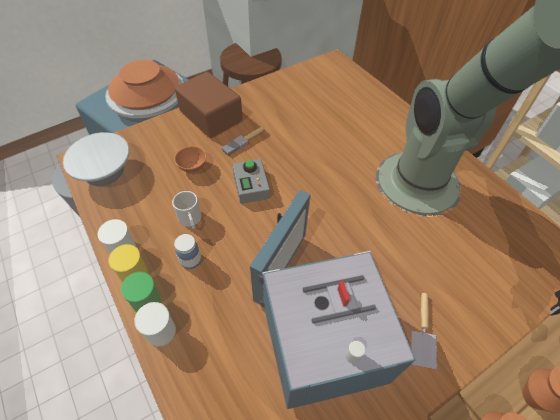

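View pics/top0.png

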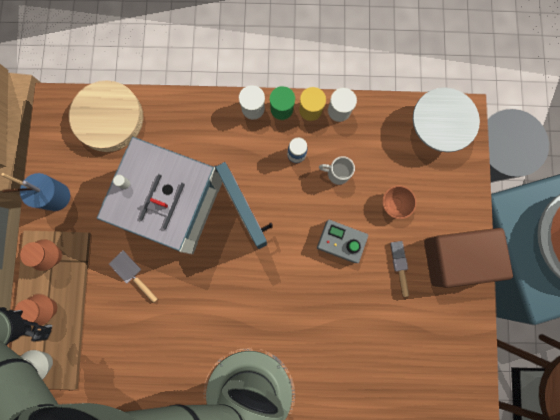

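The scene view shows the kiln at lower right (~335,320), its door open towards the grey control box (250,180). In the top view, the roof spans (135,140)-(185,250), the door runs from the hinge (220,168) to its free edge (262,243), the red tab is at (158,203), the vent at (167,189), the button at (354,246), and the post at (120,182).

Run:
```python
from h import *
for n in("top","scene"):
    d=np.load(n+"0.npz");P=d["P"];img=d["img"]; hsv=cv2.cvtColor(img,cv2.COLOR_RGB2HSV); H,S,V=[hsv[...,i].astype(int) for i in range(3)]
    x,y,z=P[...,0],P[...,1],P[...,2]
    near=(x>150)&(x<900)&(y>-450)&(y<500)
    top=near&(abs(z-220)<12)
    def rect(m,name):
        m=cv2.morphologyEx(m.astype(np.uint8),cv2.MORPH_OPEN,np.ones((3,3)))
        k,l,st,_=cv2.connectedComponentsWithStats(m)
        for i in range(1,k):
            if st[i,4]>25:
                Q=P[l==i]; r=cv2.minAreaRect(Q[:,:2].astype(np.float32)); print(n,name,st[i,4],"mean",np.round(Q.mean(0),1),"rect",np.round(cv2.boxPoints(r)).tolist(), np.round(r[1]))
    rect(top&(S<70),"roof"); rect(top&(S>=70)&(H>80)&(H<125),"doortop")
    rect(near&((H<6)|(H>174))&(S>170)&(z>225),"tab")
    rect(near&(H>45)&(H<80)&(S>120)&(z>20)&(z<90)&(x<500),"button")
    rect(near&(z>235)&(S<70),"above roof")
    rect(near&(z>8)&(z<150)&(x>480)&(y<150),"things")
```

```text
top roof 7425 mean [603.7 274.1 221.8] rect [[440.0, 194.0], [685.0, 109.0], [771.0, 359.0], [526.0, 444.0]] [264. 259.]
top roof 849 mean [568.7  25.1 220.9] rect [[461.0, -18.0], [477.0, -46.0], [701.0, 79.0], [685.0, 108.0]] [257.  33.]
top button 80 mean [ 476.8 -318.9   71. ] rect [[463.0, -306.0], [464.0, -334.0], [493.0, -333.0], [492.0, -305.0]] [29. 28.]
top above roof 147 mean [624.8 363.5 263.7] rect [[609.0, 354.0], [639.0, 350.0], [644.0, 378.0], [613.0, 383.0]] [28. 31.]
top above roof 3976 mean [191.6 296.7 735.5] rect [[114.0, 197.0], [162.0, 178.0], [260.0, 429.0], [211.0, 448.0]] [269.  52.]
top things 389 mean [ 780.4 -133.9   83.6] rect [[745.0, -140.0], [789.0, -177.0], [828.0, -131.0], [783.0, -94.0]] [60. 58.]
top things 396 mean [ 727.  -272.5   53.2] rect [[671.0, -227.0], [700.0, -328.0], [771.0, -308.0], [741.0, -206.0]] [ 73. 106.]
top things 253 mean [640.5 131.   70.2] rect [[582.0, 147.0], [685.0, 108.0], [694.0, 132.0], [592.0, 171.0]] [ 26. 109.]
top things 122 mean [ 634.6 -435.7   32.3] rect [[593.0, -448.0], [670.0, -450.0], [670.0, -417.0], [594.0
[... 830 characters left out ...]
, -343.0], [518.0, -370.0], [565.0, -233.0], [484.0, -205.0]] [145.  85.]
scene things 71 mean [ 640.9 -426.    40.9] rect [[610.0, -426.0], [665.0, -447.0], [672.0, -429.0], [617.0, -408.0]] [20. 59.]
scene things 766 mean [ 726.  -274.6   54.9] rect [[672.0, -285.0], [730.0, -332.0], [795.0, -252.0], [736.0, -205.0]] [103.  75.]
scene things 426 mean [550.1  36.7  96.8] rect [[479.0, -2.0], [480.0, -5.0], [633.0, 80.0], [631.0, 84.0]] [175.   4.]
scene things 691 mean [ 791.6 -120.6   75.3] rect [[749.0, -119.0], [782.0, -173.0], [834.0, -142.0], [801.0, -88.0]] [61. 63.]
scene things 269 mean [692.7 103.6  93. ] rect [[681.0, 148.0], [685.0, 81.0], [701.0, 82.0], [698.0, 149.0]] [17. 67.]
```

Run:
```python
from h import *
for n in("top","scene"):
    d=np.load(n+"0.npz");P=d["P"];img=d["img"].astype(int)
    m=(img[...,0]>130)&(img[...,1]<70)&(img[...,2]<70)&(abs(P[...,0]-600)<120)&(abs(P[...,1]-275)<120)
    Q=P[m]; print(n,m.sum(),np.round([Q.min(0),Q.max(0),np.median(Q,0)],1)); T=Q[Q[:,2]>257]
    if len(T)>3: print(len(T),np.round(T.mean(0),1),np.round(cv2.boxPoints(cv2.minAreaRect(T[:,:2].astype(np.float32)))).tolist())
    C=np.array([605.5,276.5]);ex=np.array([.326,.945]);ey=np.array([-.945,.327])
    print("kiln frame", np.round([(T[:,:2]-C)@ex.T,(T[:,:2]-C)@ey.T],0).T.mean(0))
    dk=(img.sum(-1)<120)&(abs(P[...,0]-600)<100)&(abs(P[...,1]-275)<100)&(P[...,2]>200); D=P[dk]; k=np.stack([(D[:,:2]-C)@ex,(D[:,:2]-C)@ey,D[:,2]],1); print(np.round(np.percentile(k,[2,50,98],axis=0)))
```

```text
top 45 [[562.1 236.1 240.1]
 [581.2 277.9 268.7]
 [570.8 257.2 263.9]]
41 [570.8 256.8 264.3] [[561.0, 238.0], [568.0, 236.0], [582.0, 277.0], [575.0, 279.0]]
kiln frame [-29.92682927  26.24390244]
[[-40. -30. 217.]
 [-30. -19. 222.]
 [-18.  -9. 228.]]
scene 61 [[572.1 241.7 241.8]
 [584.1 278.5 266.2]
 [578.5 259.8 255.3]]
27 [578.2 260.6 261.9] [[572.0, 242.0], [579.0, 241.0], [584.0, 278.0], [577.0, 279.0]]
kiln frame [-23.88888889  20.55555556]Traceback (most recent call last):
  File "<stdin>", line 9, in <module>
    return _quantile_unchecked(
        a, q, axis, out, overwrite_input, method, keepdims, weights)
    return _ureduce(a,
                    func=_quantile_ureduce_func,
    ...<5 lines>...
                    overwrite_input=overwrite_input,
                    method=method)
    r = func(a, **kwargs)
    result = _quantile(arr,
                       quantiles=q,
    ...<2 lines>...
                       out=out,
                       weights=wgt)
    slices_having_nans = np.isnan(arr[-1, ...])
                                  ~~~^^^^^^^^^
IndexError: index -1 is out of bounds for axis 0 with size 0
```

Emit:
arm_command([
  {"x":0,"y":0,"z":-40,"claw":1},
  {"x":-30,"y":-10,"z":-66,"claw":1},
  {"x":-75,"y":-33,"z":-66,"claw":1},
  {"x":-120,"y":-53,"z":-66,"claw":1},
  {"x":-165,"y":-73,"z":-66,"claw":1},
], newtons=20)

```text
$.rows[0]: bad value
```

Emit:
arm_command([
  {"x":-44,"y":-20,"z":0,"claw":1},
  {"x":-88,"y":-40,"z":0,"claw":1},
  {"x":-132,"y":-60,"z":0,"claw":1},
  {"x":-176,"y":-80,"z":0,"claw":1},
  {"x":-221,"y":-98,"z":0,"claw":1},
])

```text
$.rows[0]: bad value
```

Emit:
arm_command([
  {"x":0,"y":0,"z":-40,"turn":0,"claw":1},
  {"x":-30,"y":-10,"z":-66,"turn":0,"claw":1},
  {"x":-75,"y":-33,"z":-66,"turn":0,"claw":1},
  {"x":-120,"y":-53,"z":-66,"turn":0,"claw":1},
  {"x":-165,"y":-73,"z":-66,"turn":0,"claw":1},
], newtons=20)

```text
clock: 0.6
eef_pos: [363.8, 445.9, 470.7]
eef_rot: [0.0, 0.194, 0.981, -0.0]
force: [1.7, 0.3, 0.0]
finger_gap: 12.3
finger_force: 0.0
```

Emit:
arm_command([
  {"x":-44,"y":-20,"z":0,"turn":0,"claw":1},
  {"x":-88,"y":-40,"z":0,"turn":0,"claw":1},
  {"x":-132,"y":-60,"z":0,"turn":0,"claw":1},
  {"x":-176,"y":-80,"z":0,"turn":0,"claw":1},
  {"x":-221,"y":-98,"z":0,"turn":0,"claw":1},
])

```text
clock: 1.1
eef_pos: [530.8, 271.0, 470.7]
eef_rot: [-0.0, 0.194, 0.981, -0.0]
force: [1.4, 0.6, -0.0]
finger_gap: -0.1
finger_force: 0.0
```

```bash
cat >> h.py <<'E'
from scipy.spatial.transform import Rotation as R
def pose():
    s=robot.observe(); return np.array(s["eef_pos"]),R.from_quat(np.array(s["eef_rot"])[[1,2,3,0]]).as_matrix()
def shot(name,cam="wrist"):
    p,r=pose(); c=robot.camera(cam)
    if cam=="wrist": T=np.eye(4);T[:3,:3]=r;T[:3,3]=p;T=T@np.array(c["tool_from_camera"])
    else: T=c["extrinsics"]
    cv2.imwrite(f"pics/{name}.png",c["img"][...,::-1]); return c["img"].astype(int),cloud(c,T),p,r
E
python3 - <<'E'
from h import *
img,P,p,r=shot("w1"); print(np.round(p,1),robot.observe()["finger_gap"])
m=(img[...,0]>130)&(img[...,1]<70)&(img[...,2]<70)
T=P[m&(P[...,2]>257)]; print(m.sum(),len(T),np.round(T.mean(0),1),np.round(cv2.boxPoints(cv2.minAreaRect(T[:,:2].astype(np.float32)))).tolist())
E
```

```text
[530.8 271.  470.7] -0.04907649548258152
0 0 [nan nan nan] [[0.0, 0.0], [0.0, 0.0], [0.0, 0.0], [0.0, 0.0]]<stdin>:4: RuntimeWarning: Mean of empty slice.
  ret = um.true_divide(
```

View pics/w1.png

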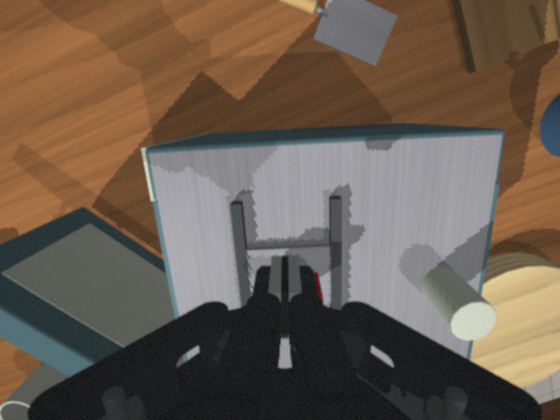

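The wrist view shows the closed fingertips at (285,262) between the rails (240 and 335). The red tab peeks out behind them at (318,290), so the fingers are on its +y side. I'll descend and then push.

Emit:
arm_command([
  {"x":0,"y":0,"z":25,"turn":0,"claw":1},
  {"x":0,"y":0,"z":50,"turn":0,"claw":1},
  {"x":0,"y":0,"z":50,"turn":0,"claw":1},
  {"x":-10,"y":0,"z":50,"turn":0,"claw":1},
  {"x":-20,"y":0,"z":50,"turn":0,"claw":1},
])

```text
clock: 1.65
eef_pos: [549.3, 265.0, 422.1]
eef_rot: [0.001, 0.194, 0.981, 0.001]
force: [0.3, 0.8, 0.5]
finger_gap: 0.2
finger_force: 0.0
```

Emit:
arm_command([
  {"x":-10,"y":0.5,"z":0,"turn":0,"claw":1},
  {"x":-20,"y":1,"z":0,"turn":0,"claw":1},
  {"x":-30,"y":1.5,"z":0,"turn":0,"claw":1},
  {"x":-38,"y":2,"z":0,"turn":0,"claw":1},
  {"x":-46,"y":2,"z":0,"turn":0,"claw":1},
])

```text
clock: 2.15
eef_pos: [592.3, 249.3, 420.7]
eef_rot: [-0.0, 0.194, 0.981, 0.0]
force: [-0.8, 1.6, 0.9]
finger_gap: -0.1
finger_force: 0.9
```

Emit:
arm_command([
  {"x":-4,"y":0.2,"z":0,"turn":0,"claw":1},
  {"x":-8,"y":0.5,"z":0,"turn":0,"claw":1},
  {"x":-12,"y":0.7,"z":0,"turn":0,"claw":1},
  {"x":-14,"y":0.9,"z":0,"turn":0,"claw":1},
  {"x":-14,"y":0.9,"z":0,"turn":0,"claw":1},
])

```text
clock: 2.65
eef_pos: [601.4, 246.8, 420.4]
eef_rot: [-0.005, 0.193, 0.981, -0.001]
force: [-41.8, 3.0, 21.3]
finger_gap: 0.0
finger_force: 20.5
```

Run:
```python
from h import *
img,P,p,r=shot("w2","scene"); print(np.round(p,1),robot.observe()["force"])
b=np.load("scene0.npz")
m=(img[...,0]>130)&(img[...,1]<70)&(img[...,2]<70)&(abs(P[...,0]-600)<120)&(abs(P[...,1]-275)<120)
T=P[m&(P[...,2]>245)]; print(len(T),np.round(T.mean(0),1))
cv2.imwrite("pics/w2c.png",cv2.resize(img[230:390,250:430,::-1].astype(np.uint8),None,fx=3,fy=3))
```

```text
[601.4 246.8 420.4] [-41.48030381   2.40012298  21.26046251]
81 [616.9 243.8 260.4]
```

View pics/w2c.png

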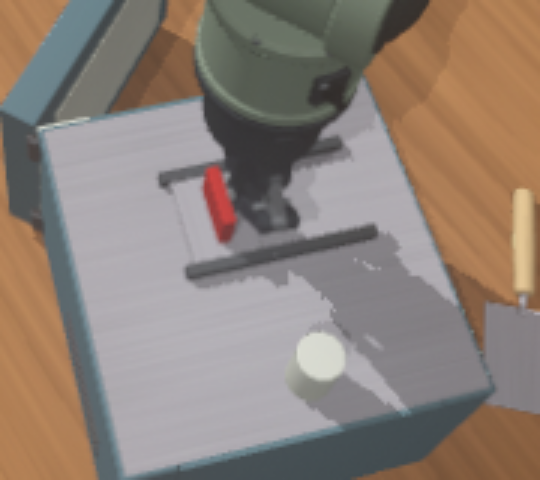

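The crop shows the damper plate flush at the vent end of the rails, with the red tab at (218,205) held by the fingers. With 41 N reacting, it is at its stop and shut. Next I'll back off, rise, and go to the door's outer side.

Emit:
arm_command([
  {"x":18,"y":-1,"z":0,"turn":0,"claw":1},
  {"x":20,"y":-1,"z":-30,"turn":0,"claw":1},
  {"x":20,"y":-1,"z":-65,"turn":0,"claw":1},
  {"x":5,"y":-40,"z":-65,"turn":0,"claw":1},
  {"x":-10,"y":-85,"z":-65,"turn":0,"claw":1},
])

```text
clock: 3.2
eef_pos: [581.6, 162.7, 486.3]
eef_rot: [0.001, 0.193, 0.981, 0.0]
force: [2.1, -1.1, -0.2]
finger_gap: 0.1
finger_force: 0.0
```

Emit:
arm_command([
  {"x":-15,"y":-45,"z":0,"turn":0,"claw":1},
  {"x":-30,"y":-90,"z":0,"turn":0,"claw":1},
  {"x":-45,"y":-135,"z":0,"turn":0,"claw":1},
  {"x":-60,"y":-175,"z":0,"turn":0,"claw":1},
  {"x":-73,"y":-208,"z":0,"turn":0,"claw":1},
])

```text
clock: 3.7
eef_pos: [569.5, -60.3, 486.0]
eef_rot: [0.0, 0.195, 0.981, -0.0]
force: [0.8, 0.3, -0.2]
finger_gap: 0.4
finger_force: 0.0
```

Emit:
arm_command([
  {"x":0,"y":0,"z":40,"turn":0,"claw":1},
  {"x":0,"y":0,"z":85,"turn":0,"claw":1},
  {"x":0,"y":0,"z":125,"turn":0,"claw":1},
  {"x":0,"y":0,"z":138,"turn":0,"claw":1},
  {"x":0,"y":0,"z":138,"turn":0,"claw":1},
])

```text
clock: 4.2
eef_pos: [569.9, -57.6, 346.8]
eef_rot: [-0.001, 0.194, 0.981, -0.0]
force: [-0.8, 0.5, 0.6]
finger_gap: 0.0
finger_force: 0.0
```

Run:
```python
from h import *
p,r=pose(); print(np.round(p,1))
a0=np.arctan2(.327,-.945); H=np.array([685,108.5])
pc=p
for th in (.845,.7,.55,.4,.25,.1,0,-.03):
    d=np.array([np.cos(a0+th),np.sin(a0+th)]); n=np.array([-d[1],d[0]])  # opening dir = outward
    q=H+178*d+(35+13)*n
    w=np.r_[q-p[:2],0]; print(th,np.round(q),np.round(r.T@w,0))
```

```text
[569.9 -57.6 346.8]
0.845 [553. -21.] [30. 28.  0.]
0.7 [536.  -0.] [53. 40.  0.]
0.55 [521.  23.] [76. 56.  0.]
0.4 [511.  49.] [95. 76.  0.]
0.25 [504.  75.] [112.  98.   0.]
0.1 [501. 103.] [125. 122.   0.]
0 [501. 121.] [132. 139.   0.]
-0.03 [502. 127.] [134. 145.   0.]
```

Emit:
arm_command([
  {"x":12,"y":11,"z":0,"turn":0,"claw":1},
  {"x":24,"y":22,"z":0,"turn":0,"claw":1},
  {"x":34,"y":30,"z":0,"turn":0,"claw":1},
  {"x":44,"y":35,"z":0,"turn":0,"claw":1},
  {"x":53,"y":40,"z":0,"turn":0,"claw":1},
])

```text
clock: 4.7
eef_pos: [536.3, 0.8, 349.1]
eef_rot: [0.002, 0.194, 0.981, 0.001]
force: [3.3, -0.4, 4.6]
finger_gap: -0.0
finger_force: 2.4
```

Emit:
arm_command([
  {"x":11,"y":8,"z":0,"turn":0,"claw":1},
  {"x":23,"y":16,"z":0,"turn":0,"claw":1},
  {"x":33,"y":26,"z":0,"turn":0,"claw":1},
  {"x":42,"y":36,"z":0,"turn":0,"claw":1},
  {"x":51,"y":47,"z":0,"turn":0,"claw":1},
])

```text
clock: 5.2
eef_pos: [507.0, 63.4, 348.7]
eef_rot: [0.001, 0.194, 0.981, 0.0]
force: [5.4, -1.8, 6.4]
finger_gap: 0.1
finger_force: 2.6
```

Emit:
arm_command([
  {"x":8,"y":11,"z":0,"turn":0,"claw":1},
  {"x":15,"y":23,"z":0,"turn":0,"claw":1},
  {"x":21,"y":35,"z":0,"turn":0,"claw":1},
  {"x":25,"y":44,"z":0,"turn":0,"claw":1},
  {"x":28,"y":50,"z":0,"turn":0,"claw":1},
])

```text
clock: 5.7
eef_pos: [500.1, 116.0, 348.8]
eef_rot: [0.001, 0.196, 0.981, -0.003]
force: [-5.7, -62.5, 35.4]
finger_gap: -0.1
finger_force: 28.5
```

Emit:
arm_command([
  {"x":-1,"y":-5,"z":0,"turn":0,"claw":1},
  {"x":-2,"y":-30,"z":0,"turn":0,"claw":1},
  {"x":-5,"y":-70,"z":-20,"turn":0,"claw":1},
  {"x":-5,"y":-110,"z":-20,"turn":0,"claw":1},
  {"x":-5,"y":-150,"z":-20,"turn":0,"claw":1},
])

```text
clock: 6.2
eef_pos: [446.6, -21.8, 368.3]
eef_rot: [0.0, 0.194, 0.981, 0.0]
force: [0.7, -0.2, 0.5]
finger_gap: -0.5
finger_force: 0.0
```

Run:
```python
from h import *
img,P,p,r=shot("t3","top"); print(np.round(p,1))
H=cv2.cvtColor(img.astype(np.uint8),cv2.COLOR_RGB2HSV)
C=np.array([605.5,276.5]);ex=np.array([.326,.945]);ey=np.array([-.945,.327])
K=np.stack([(P[...,:2]-C)@ex,(P[...,:2]-C)@ey],-1); z=P[...,2]
m=(abs(z-220)<10)&(abs(K[...,1])<140)&(K[...,0]<-60)&(K[...,0]>-260)
for y0 in range(-120,130,30):
    s=m&(abs(K[...,1]-y0)<6); print(y0,np.round(K[...,0][s].min(),1),end="; ")
t=(img[...,0]>130)&(img[...,1]<70)&(img[...,2]<70)&(abs(K).max(-1)<100)&(z>257); print("tab",t.sum(),np.round(K[t].mean(0),1))
# button
b=(H[...,0]>45)&(H[...,0]<80)&(H[...,1]>120)&(z>60)&(z<90)&(abs(P[...,0]-477)<30)&(abs(P[...,1]+318)<30); Q=P[b]; c,rad=cv2.minEnclosingCircle(Q[:,:2].astype(np.float32)); print("button",b.sum(),np.round(Q.mean(0),1),np.percentile(Q[:,2],90),c,rad)
g=r.T@(np.r_[Q[:,:2].mean(0),0]-np.r_[p[:2],0]); print(g)
cv2.imwrite("pics/t3c.png",cv2.resize(img[120:280,80:400,::-1].astype(np.uint8),None,fx=2.4,fy=2.4))
```

```text
[446.6 -21.8 368.3]
-120 -165.4; -90 -165.4; -60 -164.9; -30 -164.6; 0 -164.2; 30 -164.7; 60 -165.6; 90 -163.9; 120 -163.8; tab 37 [-29.6 -18.8]
button 76 [ 477.3 -319.2   71.7] 75.50087844928692 (477.09991455078125, -319.2262268066406) 15.51821517944336
[-1.41392659e+02 -2.63443833e+02 -8.88235522e-02]
```

View pics/t3c.png

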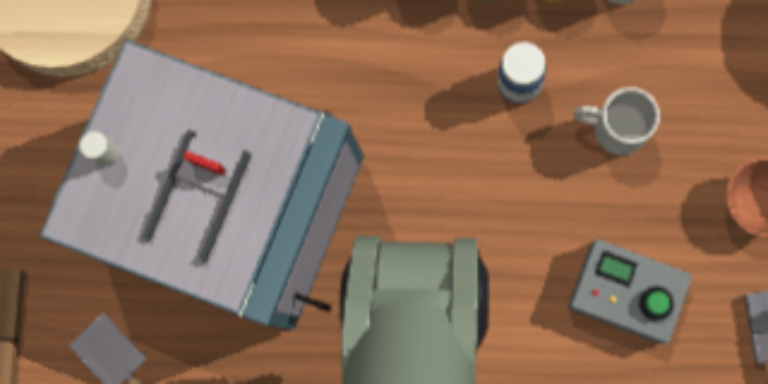

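The door is flush with the front (straight outer edge at about -164.7 mm all along, free edge within noise), and the tab has travelled 45 mm to sit past the covered vent. I'll go to the button now, at crop (657,302).

Emit:
arm_command([
  {"x":-20,"y":-37,"z":-10,"turn":0,"claw":1},
  {"x":-40,"y":-75,"z":-10,"turn":0,"claw":1},
  {"x":-61,"y":-113,"z":-10,"turn":0,"claw":1},
  {"x":-82,"y":-152,"z":-10,"turn":0,"claw":1},
  {"x":-102,"y":-190,"z":-10,"turn":0,"claw":1},
])

```text
clock: 6.75
eef_pos: [469.5, -236.7, 378.0]
eef_rot: [0.0, 0.194, 0.981, 0.0]
force: [0.4, 0.7, 0.1]
finger_gap: 0.2
finger_force: 0.0
```

Emit:
arm_command([
  {"x":-20,"y":-37,"z":20,"turn":0,"claw":1},
  {"x":-39,"y":-73,"z":60,"turn":0,"claw":1},
  {"x":-39,"y":-73,"z":95,"turn":0,"claw":1},
  {"x":-39,"y":-73,"z":110,"turn":0,"claw":1},
  {"x":-39,"y":-73,"z":110,"turn":0,"claw":1},
])

```text
clock: 7.25
eef_pos: [477.4, -317.2, 265.7]
eef_rot: [-0.002, 0.194, 0.981, 0.001]
force: [-0.2, 0.5, 0.7]
finger_gap: -0.1
finger_force: 0.0
```

Emit:
arm_command([
  {"x":0,"y":0,"z":5,"turn":0,"claw":1},
  {"x":0,"y":0,"z":10,"turn":0,"claw":1},
  {"x":0,"y":0,"z":15,"turn":0,"claw":1},
  {"x":0,"y":0,"z":20,"turn":0,"claw":1},
  {"x":0,"y":0,"z":22,"turn":0,"claw":1},
])

```text
clock: 7.75
eef_pos: [477.8, -318.0, 245.5]
eef_rot: [-0.0, 0.194, 0.981, 0.0]
force: [-0.7, 0.7, 1.2]
finger_gap: 0.2
finger_force: 0.7
```

Emit:
arm_command([
  {"x":0,"y":0,"z":1,"turn":0,"claw":1},
  {"x":0,"y":0,"z":2,"turn":0,"claw":1},
  {"x":0,"y":0,"z":3,"turn":0,"claw":1},
  {"x":0,"y":0,"z":4,"turn":0,"claw":1},
])

```text
clock: 8.15
eef_pos: [477.8, -318.1, 241.8]
eef_rot: [0.0, 0.194, 0.981, 0.0]
force: [-2.1, 2.3, 2.9]
finger_gap: -0.1
finger_force: 1.8
```

Contact; the spring is compressing.

Emit:
arm_command([
  {"x":0,"y":0,"z":1.5,"turn":0,"claw":1},
  {"x":0,"y":0,"z":3,"turn":0,"claw":1},
  {"x":0,"y":0,"z":4.5,"turn":0,"claw":1},
  {"x":0,"y":0,"z":5.5,"turn":0,"claw":1},
  {"x":0,"y":0,"z":5.5,"turn":0,"claw":1},
])

```text
clock: 8.65
eef_pos: [477.9, -318.2, 238.6]
eef_rot: [0.001, 0.194, 0.981, 0.0]
force: [-14.5, 12.6, 54.9]
finger_gap: -0.0
finger_force: 27.6
```

Bottomed at 55 N. I'll lift off now.

Emit:
arm_command([
  {"x":0,"y":0,"z":-10,"turn":0,"claw":1},
  {"x":0,"y":0,"z":-40,"turn":0,"claw":1},
  {"x":0,"y":0,"z":-85,"turn":0,"claw":1},
  {"x":0,"y":0,"z":-120,"turn":0,"claw":1},
  {"x":0,"y":0,"z":-120,"turn":0,"claw":1},
])

```text
clock: 9.15
eef_pos: [478.5, -319.0, 360.6]
eef_rot: [0.003, 0.194, 0.981, -0.001]
force: [-0.1, 0.5, -0.2]
finger_gap: -0.0
finger_force: 0.0
```

Run:
```python
from h import *
img,P,p,r=shot("w4","scene"); b=np.load("scene0.npz"); print(p,robot.observe()["force"])
g=lambda i,Q:(i[...,1]>i[...,0]+30)&(i[...,1]>i[...,2]+20)&(Q[...,2]>60)&(Q[...,2]<90)&(abs(Q[...,0]-477)<30)&(abs(Q[...,1]+318)<30)
for i,Q in((img,P),(b["img"].astype(int),b["P"])): print(Q[g(i,Q)].mean(0))
print(robot.job_done())
```

```text
[ 478.49327436 -319.04502661  360.59862083] [ 0.08287734 -0.75624733 -0.6946117 ]
[ 478.86965199 -316.92181773   72.16022079]
[ 478.86870245 -316.92065257   72.16674869]
the job is handed in; nothing more can be done
None
```

The door and damper were pushed shut against their stops, then the start button was pressed to the bottom and measured back at its starting height; the job is handed in, though no verdict was returned.

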